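# Power the inspection microscope and hold the reference ball tray under its lens

### The arm

A 6-joint arm with a two-finger parallel gripper is mounted at the origin on the work surface. World frame = base frame: x ahead of the robot, y to its left, z up, the work surface at z = 0. Lengths are in m, angles in degrees, forces in N, time in s.
With the tool pointing down it reaches from about 0.25 to 0.725 m from the base axis. Payload 9.7 kg.
Tool frame: the origin (TCP) lies on the centre line of the jaws, within the pads' length; the fingertips stand 14 mm ahead of it and the grasp point (between the pads) lies 5 mm behind it; z points along the fingers, y is the line along which they close (so a half turn about z gives the same grasp; the last joint's range is limited). The gripper opens to 85 mm and grips with 20 to 120 N. Pads are 22 mm wide; open, the fingers measure 114 mm over their backs; the gripper's body (76 mm by 85 mm) begins 54 mm behind the grasp point. The pads swing forward as they close: fully open they stand 13 mm farther back than shut.
Start: joints at [64.4, 4.979, 10.078, 95.1, 0, 90], TCP at [0.238, 0.496, 0.245] pointing down, gripper open.
Joint ranges: [-179.16, 179.16], [-48.56, 103.87], [-65.8, 70.77], [-126.05, 130.52], [-82.76, 87.17], [-180, 180]. Speed limits (degrees/s): [127.2, 127.2, 147.25, 180, 180, 180].

### API

Orientations are given as [roll, pitch, yaw] about the fixed x, y, z axes, in that order (R = Rz(yaw) Ry(pitch) Rx(roll)).
In Python, from workcell import bot, camera, get_calibration, ticket gives the robot as it stands. The module is installed in compiled form; this text tells all that it offers.
- The arm moves only by the tool send_rows, never from a script. Its arguments are lists of equal length, an entry for each row: "linear": the shift along the tool's x, y, z in m, a list of three; "twist": the turn, a rotation vector about the tool's x, y, z in units of 10 degrees (1.0 is 10 degrees), a list of three; "gripper": the opening in per cent of the stroke, from 0 (shut) to 100 (fully open). In form: {"linear": [[x, y, z], ...], "twist": [[wx, wy, wz], ...], "gripper": [gripper, ...]}. A call has 1 to 8 rows; each row shifts and turns the commanded pose from where the row before left it, along the tool's axes as they then stand; what a row does not reach is not made up. A row lasts 1/8 s, in which the tool goes at most 62.5 mm and 10.7 degrees, less where a joint would pass 70% of its speed; a pose out of reach is approached as far as the arm can. A call with a gripper value outside its range is refused whole. The fingers move at their own pace and stop on an object; "grip_force" is the grip in N (left out, the last holds). Time passes only in rows, so rows that do not move let the fingers close. It gives the time, the measured TCP pose, the force, the opening and the grip force at its end, in the units of the state.
- bot.get_obs(): the state, without advancing time (a new reading comes with each control period).
- camera(name): name is "scene" or "top" or "wrist"; returns the picture (400x640x3 uint8, red, green, blue); there is no depth.
- get_calibration(name): a dict with "fx", "fy", "cx", "cy" (pixels), "origin" and "orientation" of the camera in the world; the wrist camera has in their place "hand_eye" (4x4, takes a point from camera to tool coordinates, whose origin is the TCP and whose axes are the flange's). Camera axes: x right, y down, z forward; pixel columns grow to the right and rows downward; lengths in m; the calibration is good to about 2 mm. A picture is of the moment at which its call begins: read the wrist's pose just before it. get_calibration takes no time and is no camera call.
- ticket.job_done(): hands the job in; it is judged then, once.
The state is a dict: "time": time; "q": joint angles; "qd": joint speeds; "joint_efforts": joint torques, N m; "ee_pos": TCP position; "tcp_rot": TCP orientation; "wrist_force": force on the tool from outside, world axes, zero at the start; "torque": the same for the moment, N m; "opening": finger opening in m; "grasp_force": force on a finger pad.
Only numpy, scipy, OpenCV 4.12 (cv2) and the standard library are available. Lean on these libraries where they do the work, as an engineer would, in place of code of your own. Each camera call takes 0.05 s, during which the arm holds its last target. There are 200 camera calls.

### The job

Get the bench inspection microscope ready for its calibration picture: set the charged, green-topped battery on the power unit and slide it along the shoe until it clicks fully home, and let go of it. Then pick up the sample tray by its orange handle and carry it close to level all the way, so that the loose white ball stays in its pocket, and hold it level and still in the air with the ball centred under the microscope's lens, about 100 mm below it, the tray touching nothing but the gripper. Finish while holding it there, with the battery still home and the other things on the bench left where they are.

Things in the scene. Friction and masses are not known exactly. Their poses are not given: they have to be found in the camera images.
- battery_center (a point): charged battery: loose grey block with a GREEN top, 180 g, 70 mm long (x), 36 mm wide (y), 52 mm high in all. Its lowest 6 mm is a wider sliding foot, 70 x 50 mm, with a notch across the middle of its underside; both ends are alike, either may go in first. The point is its centre, 26 mm above its underside; z up
- shoe_home (a point): where the middle of the battery's underside lies when fully home: on the flat top of the cream power unit, 42 mm above the bench. x: the way the battery slides in, to the end stop (35 mm past this point); z up. Dark steel shoe: rails from 35 mm before to 35 mm past this point, 53 mm apart inside; inward lips over the battery's foot, 42 mm apart, underside 7.5 and top 11 mm above the floor
- shoe_landing (a point): point on the same flat top, 85 mm before shoe_home along its x (same axes): a battery set down flat, its underside centred here, lies in line with the rails and just outside them, its front at the splayed mouth. The mouth reaches 22 mm out from the rails, about 70 mm wide at its outer end; the lips there are raised, their top at most 15 mm above the floor
- detent (a joint): sprung steel detent nose in the floor of the shoe beneath the home position, m: 0 when it stands up fully, 2 mm above the floor (also when it sits in the battery's notch), about 0.002 when the battery's foot presses it flat. It takes a push of about 3 to 10 N to ride over it
- tray_grip (a point): middle of the sample tray's orange handle: upright bar 70 mm long (x), 16 mm wide (y), from the bench to 38 mm high; this point is 24 mm above the tray's underside. x points from the handle along a 24 mm wide, 4 mm thick neck to the blue pan (84 x 72 mm, edge 7 mm high, its centre 145 mm from here); z up. Tray 150 g; the pan overhangs, so grip it firmly across (40-60 N)
- tray_pocket (a point): point in the tray at the middle of the ball pocket, 145 mm along x from tray_grip, 15 mm above the tray's underside: the ball's centre when it lies in mid-pocket. The pocket is a steel ring, 30 mm inside, rim 3.5 mm high over a flat floor 4 mm above the underside. Axes as tray_grip
- ball_center (a point): centre of the loose white ceramic reference ball, 22 mm across, 34 g, lying in the tray's pocket with about 4 mm play each way
- lens (a point): middle of the lower end of the inspection microscope, 260 mm above the bench, looking straight down; the tube above it is 30 to 48 mm across, up to 390 mm above the bench, and its arm, 337 to 363 mm up, comes from a column 115 mm away along +x of this frame. Axes as stand
- stand: white board 280 (x) x 340 (y) x 12 mm, fixed to the bench, with microscope, column (26 mm thick, foot 64 mm) and power unit (170 x 110 mm, 30 mm thick) on it; origin under the board's middle, z up. Lens at x 0, y 85 mm; column at x 115, y 85; middle of the power unit at x -55, y -100
- tray: the whole sample tray; the origin is on its underside below the handle's middle; axes as tray_grip
- flat_battery_center (a point): the spent battery, not wanted: same shape and size as the charged one but with a RED top; the point is its centre, 26 mm above its underside
- handpiece_center (a point): blue dental handpiece lying on the bench, 135 x 18 mm, 18 mm high; the point is its centre. Bystander
- dish_center (a point): small open green plastic dish, 100 x 70 x 18 mm; the point is its centre. Bystander
- tape_center (a point): dark blue roll of tape, 92 mm across, 38 mm high; the point is its centre. Bystander
- diffuser_center (a point): amber glass reed diffuser, 72 mm across, bottle 95 mm high with reeds to 220 mm; the point is 40 mm up its axis. Bystander
- tweezers_center (a point): steel tweezers lying on the bench, 125 x 16 x 8 mm; the point is its centre. Bystander
- battery: the whole charged battery; the origin is the middle of its underside, axes as battery_center
Mind the look-alikes: they are no part of the job. Leave any purple look-alike of the tray alone.

How it is judged:
By the outcome, as a careful person would: the job done as asked, in the order asked, and still so for the second after the job is handed in, while the arm keeps its last pose, push and grip.
It also fails if it takes over 66 s, if anything falls off the work surface, if the arm or the gripper's body presses on something with over 40 N, if the wrist force passes 120 N, or if a joint passes its speed limit or range.

## Working session

There is one attempt and no reset: what is moved stays moved. The work goes in short steps, Python scripts to look and compute and a tool call to move; the robot and the scene stay as the last step left them, time stands still between calls to the robot, and variables do not carry over. Pictures are saved under pics/ and viewed, at most 10 in all, crops included, and the job is handed in when it is done.

Besides the shell and the picture viewer there is one more tool, called in YAML: its name, and indented under it one key for each argument. send_rows: Moves the arm, as the interface text tells. Its arguments: {"type":"object","properties":{"linear":{"type":"array"},"twist":{"type":"array"},"gripper":{"type":"array"},"grip_force":{"type":"number"}},"required":["linear","twist","gripper"]}

```bash
mkdir -p pics
python3 - <<'E'
from workcell import bot,camera,get_calibration
import cv2,numpy as np
o=bot.get_obs();print(o['time'],o['ee_pos'],o['tcp_rot'],o['opening'])
for n in('scene','top','wrist'):
    im=camera(n);np.save(f'{n}0.npy',im);cv2.imwrite(f'pics/{n}0.png',im[:,:,::-1]);print(n,get_calibration(n))
E
```

```text
0.0 [0.23756122 0.49581454 0.24456767] [-1.79921800e+02  1.61495367e-04  1.54399376e+02] 0.0855318744941354
scene {'fx': 396.66761261022145, 'fy': 396.66761261022145, 'cx': 316.75263580738334, 'cy': 198.2476288652361, 'origin': array([1.56571524, 0.02635684, 0.87585117]), 'orientation': array([-123.68858491,   -0.51276935,   91.89189852])}
top {'fx': 514.0908241678068, 'fy': 514.0908241678068, 'cx': 323.361895529361, 'cy': 202.855862617681, 'origin': array([0.14635856, 0.01875307, 2.17282554]), 'orientation': array([-169.79049542,    0.46493694,  -90.73314278])}
wrist {'fx': 351.255492358301, 'fy': 351.255492358301, 'cx': 322.41838343071066, 'cy': 197.66199636485237, 'hand_eye': array([[-9.43602584e-04, -9.63579857e-01, -2.67419089e-01,
         6.84416567e-02],
       [ 9.99999333e-01, -1.08720525e-03,  3.88929322e-04,
         1.11817435e-04],
       [-6.65503898e-04, -2.67418544e-01,  9.63580240e-01,
        -1.29368816e-01],
       [ 0.00000000e+00,  0.00000000e+00,  0.00000000e+00,
         1.00000000e+00]])}
```

View pics/top0.png

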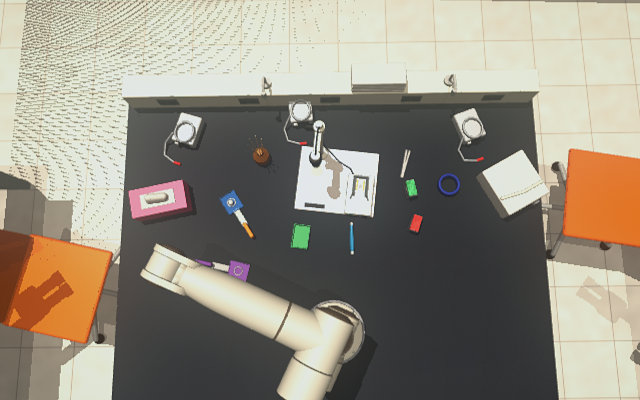

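View pics/scene0.png

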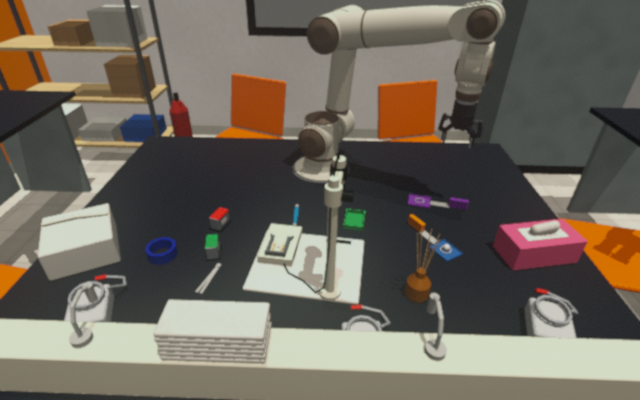

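Candidates in the top image: the green-topped battery is at (411,187). It could be confused with the red battery (416,224) and the green dish (301,236). The blue tray with the orange handle is at (232,202)/(247,229), and its purple look-alike is at (238,270). I choose (411,187) and the blue/orange tray, and check both in one crop.

Run:
```python
import cv2,numpy as np
t=np.load('top0.npy')[:,:,::-1];s=np.load('scene0.npy')[:,:,::-1]
def c(im,x,y,w):
    k=400//w;r=cv2.resize(im[y:y+300//k,x:x+w],None,fx=k,fy=k,interpolation=cv2.INTER_CUBIC)
    for i in range(0,w,10):
        cv2.putText(r,str(x+i),(i*k,8),0,.3,(0,255,255));cv2.line(r,(i*k,10),(i*k,14),(0,255,255))
        if i<300//k: cv2.putText(r,str(y+i),(0,i*k+4),0,.3,(0,255,255))
    return r
a=np.hstack([c(t,345,165,80),c(t,215,185,80)]);b=np.hstack([c(s,200,215,100),c(s,390,205,80)])
cv2.imwrite('pics/c1.png',np.vstack([a,b]))
```

```text
(no output)
```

View pics/c1.png

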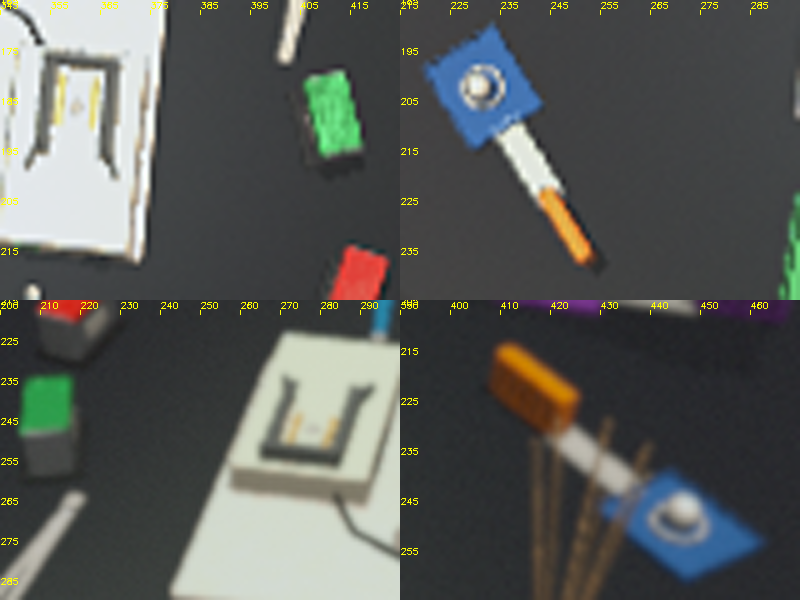

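The crop confirms it. The green battery top is centred at top (411.6,187.8) and scene (211.8,241), and the blue tray with orange handle is as chosen. The shoe mouth faces the robot, with the stop bar at top (361,177).

```bash
cat > h.py <<'E'
import numpy as np
from scipy.spatial.transform import Rotation as R
from scipy.optimize import least_squares
from workcell import bot,camera,get_calibration
def pose(n,obs=None):
    c=get_calibration(n)
    if n!='wrist': return c,R.from_euler('xyz',c['orientation'],degrees=True).as_matrix(),c['origin']
    o=obs or bot.get_obs();T=R.from_euler('xyz',o['tcp_rot'],degrees=True).as_matrix();h=c['hand_eye']
    return c,T@h[:3,:3],T@h[:3,3]+o['ee_pos']
def ray(P,px):
    c,A,o=P;d=A@[(px[0]-c['cx'])/c['fx'],(px[1]-c['cy'])/c['fy'],1];return o,d/np.linalg.norm(d)
def proj(P,X):
    c,A,o=P;v=(np.asarray(X)-o)@A;return np.stack([c['fx']*v[...,0]/v[...,2]+c['cx'],c['fy']*v[...,1]/v[...,2]+c['cy']],-1)
def atz(P,px,z):
    o,d=ray(P,px);return o+d*(z-o[2])/d[2]
def tri(L):
    M=np.zeros((3,3));b=np.zeros(3)
    for P,px in L:
        o,d=ray(P,px);Q=np.eye(3)-np.outer(d,d);M+=Q;b+=Q@o
    return np.linalg.solve(M,b)
E
python3 - <<'E'
from h import *
np.set_printoptions(precision=4,suppress=True)
t,s=pose('top'),pose('scene')
for n,a,b in [('batt',(411.6,187.8),(211.8,241)),('handle',(248.6,230.2),(418,219.4)),('ball',(231,202),(447,247)),('bar',(361.4,176.8),(275.5,253.8)),('tipL',(350.6,198.6),(293,237)),('tipR',(368,200.6),(272,235))]:
    X=tri([(t,a),(s,b)]);print(n,X,proj(t,X)-a,proj(s,X)-b)
for n,z,p in [('batt',.052,[(406,181),(413.6,179),(417.4,194.6),(409.6,196.6)]),('bar',.053,[(354,176),(369,177.4)]),('tips',.057,[(350.6,198.6),(368,200.6)]),('handle',.038,[(244.2,223.3),(253.3,237.3)]),('ball',.015,[(231,202)]),('boardR',.012,[(379,152),(374,217),(301,148),(296,211)])]:
    print(n,[atz(t,q,z)[:2].round(4).tolist() for q in p])
E
```

```text
batt [ 0.588  -0.3397  0.0476] [-0.4821  0.1164] [-0.6574 -0.0401]
handle [0.4208 0.3515 0.0328] [-1.2374 -0.2028] [-1.5103  0.0229]
ball [0.5455 0.4295 0.0142] [-0.8164 -0.1814] [-1.1147  0.0089]
bar [ 0.6391 -0.1284  0.0464] [-0.7402  0.0854] [-1.0159 -0.0412]
tipL [ 0.5471 -0.0813  0.0401] [-0.6544  0.0515] [-0.8362 -0.0321]
tipR [ 0.5376 -0.1534  0.0383] [-0.9134  0.1098] [-1.1641 -0.0553]
batt [[0.6172, -0.3187], [0.6254, -0.3511], [0.5581, -0.3641], [0.55, -0.331]]
bar [[0.6418, -0.0999], [0.6349, -0.1631]]
tips [[0.5441, -0.0832], [0.5345, -0.1558]]
handle [[0.4486, 0.3643], [0.3891, 0.3254]]
ball [[0.5445, 0.4258]]
boardR [[0.7568, -0.2133], [0.4716, -0.1829], [0.7799, 0.1256], [0.5021, 0.1483]]
```

send_rows:
  linear:
    - [0,0,0]
    - [0,0,0]
    - [0,0,0]
    - [-0.0157,-0.0516,0]
    - [-0.0157,-0.0516,0]
    - [-0.0157,-0.0516,0]
    - [-0.0157,-0.0516,0]
    - [-0.0157,-0.0516,0]
  twist:
    - [0,0,-1.03]
    - [0,0,-1.03]
    - [0,0,-1.03]
    - [0,0,0]
    - [0,0,0]
    - [0,0,0]
    - [0,0,0]
    - [0,0,0]
  gripper: [100,100,100,100,100,100,100,100]

```text
time: 1.15
ee_pos: [0.3399, 0.2447, 0.2451]
tcp_rot: [-180.0, 0.0, -174.7]
wrist_force: [0.5, 0.9, 1.1]
opening: 0.0854
grasp_force: 0.0
```

send_rows:
  linear:
    - [-0.0157,-0.0516,0]
    - [-0.0157,-0.0516,0]
    - [-0.0157,-0.0516,0]
    - [-0.0157,-0.0516,0]
    - [-0.0157,-0.0516,0]
    - [-0.0157,-0.0516,0]
    - [-0.0157,-0.0516,0]
    - [-0.0157,-0.0516,0]
  twist:
    - [0,0,0]
    - [0,0,0]
    - [0,0,0]
    - [0,0,0]
    - [0,0,0]
    - [0,0,0]
    - [0,0,0]
    - [0,0,0]
  gripper: [100,100,100,100,100,100,100,100]

```text
time: 2.15
ee_pos: [0.5032, -0.1549, 0.2451]
tcp_rot: [180.0, -0.0, -174.7]
wrist_force: [0.9, 0.6, -0.7]
opening: 0.0855
grasp_force: 0.0
```

Run:
```python
from h import *
import cv2,pickle
o=bot.get_obs();im=camera('wrist');pickle.dump((o,im),open('w1.pkl','wb'))
print(o['time'],o['ee_pos'],o['tcp_rot'])
cv2.imwrite('pics/w1.png',im[:,:,::-1])
```

```text
2.15 [ 0.50315371 -0.15493314  0.24511509] [ 1.79992521e+02 -5.77321903e-04 -1.74717179e+02]
```

View pics/w1.png

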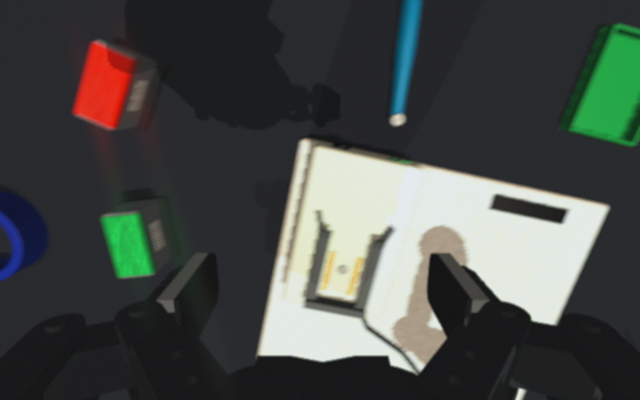

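The wrist view shows the green battery top at about (128,245), the red one at (105,85), and the shoe at about (343,265) with its mouth up toward the robot. I'll enlarge it to read the corners.

Run:
```python
from h import *
import cv2,pickle
o,im=pickle.load(open('w1.pkl','rb'));b=im[:,:,::-1]
def c(x,y,w,h,k=4):
    r=cv2.resize(b[y:y+h,x:x+w],None,fx=k,fy=k,interpolation=cv2.INTER_CUBIC)
    for i in range(0,w,10): cv2.putText(r,str(x+i),(i*k,8),0,.3,(0,0,255));cv2.line(r,(i*k,10),(i*k,16),(0,0,255))
    for i in range(0,h,10): cv2.putText(r,str(y+i),(0,i*k+4),0,.3,(0,0,255));cv2.line(r,(20,i*k),(26,i*k),(0,0,255))
    return r
cv2.imwrite('pics/c2.png',np.hstack([c(290,195,110,135),c(95,185,80,135)]))
```

```text
(no output)
```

View pics/c2.png

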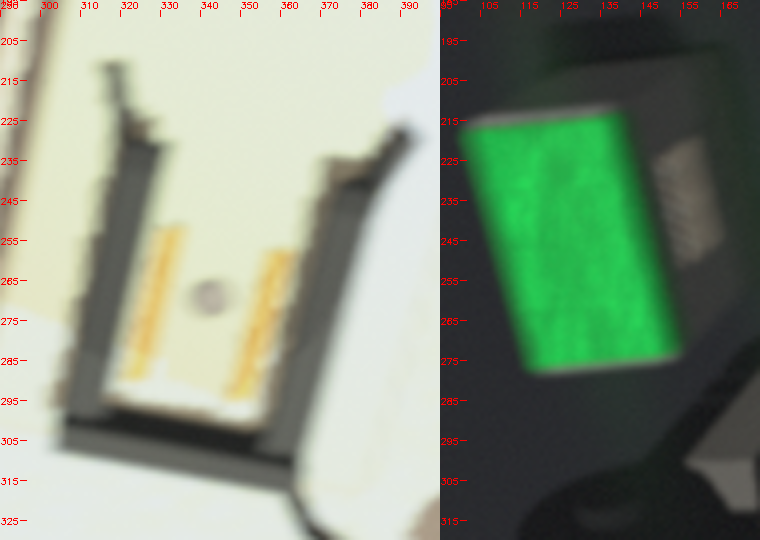

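Run:
```python
from h import *
import pickle
np.set_printoptions(precision=4,suppress=True)
o,im=pickle.load(open('w1.pkl','rb'));P=pose('wrist',o);t=pose('top');s=pose('scene')
def ln(n,a,b,z):
    A,B=atz(P,a,z),atz(P,b,z);d=B-A;print(n,A[:2],B[:2],np.degrees(np.arctan2(d[1],d[0])),np.hypot(*d[:2]))
L=lambda x,y:(290+x/4,195+y/4)
ln('Lin',L(165,145),L(105,400),.053);ln('Rin',L(322,200),L(265,400),.053)
ln('Lout',L(122,150),L(65,410),.053);ln('Rout',L(375,195),L(298,460),.053)
ln('orL',L(172,228),L(135,378),.042);ln('orR',L(285,250),L(237,398),.042)
ln('bar',L(298,490),L(60,450),.053);ln('barin',L(265,430),L(105,403),.053)
print('nose',atz(P,L(210,297),.044))
G=[(100.75,217),(139.25,213.25),(155,273.75),(117.5,278.25)]
print('green',[atz(P,g,.052)[:2] for g in G],atz(P,np.mean(G,0),.052))
ln('g1',G[0],G[3],.052);ln('g2',G[1],G[2],.052);ln('w',G[0],G[1],.052)
X=tri([(P,np.mean(G,0)),(t,(411.6,187.8)),(s,(211.8,241))]);print('batt3',X)
X=tri([(P,np.mean(G,0)),(t,(411.6,187.8))]);print('batt2',X)
X=tri([(P,L(178,470)),(t,(361.4,176.8))]);print('bar',X)
```

```text
Lin [ 0.5572 -0.1407] [ 0.6282 -0.1492] -6.848143827804471 0.07154107920440113
Rin [ 0.5681 -0.1007] [ 0.6245 -0.1082] -7.598442980759239 0.05691828060116553
Lout [ 0.5594 -0.151 ] [ 0.632  -0.1592] -6.459408242268671 0.07306758882259719
Rout [ 0.5656 -0.0878] [ 0.6412 -0.0976] -7.3444804739604495 0.07624828001447267
orL [ 0.5838 -0.136 ] [ 0.6276 -0.1414] -7.14555345356414 0.04411212979940512
orR [ 0.5873 -0.1063] [ 0.631  -0.1139] -9.781323653934079 0.04440864423444963
bar [ 0.6501 -0.0965] [ 0.6438 -0.1596] -95.66407459362536 0.06343942136264293
barin [ 0.6332 -0.1072] [ 0.6291 -0.1491] -95.57880836048348 0.04215393074355919
nose [ 0.6013 -0.1244  0.044 ]
green [array([ 0.5631, -0.364 ]), array([ 0.5559, -0.3268]), array([ 0.6194, -0.314 ]), array([ 0.628 , -0.3521])] [ 0.5908 -0.3393  0.052 ]
g1 [ 0.5631 -0.364 ] [ 0.628  -0.3521] 10.38755728199361 0.06592784411034117
g2 [ 0.5559 -0.3268] [ 0.6194 -0.314 ] 11.3886619494315 0.0648018335237754
w [ 0.5631 -0.364 ] [ 0.5559 -0.3268] 100.97051155699114 0.0379187788675087
batt3 [ 0.5897 -0.3394  0.0499]
batt2 [ 0.5889 -0.3399  0.0528]
bar [ 0.6334 -0.1301  0.0733]
```

send_rows:
  linear:
    - [0,0,0]
    - [-0.0127,-0.0494,0.01]
    - [-0.0127,-0.0494,0.025]
    - [-0.0127,-0.0494,0.03]
    - [-0.0127,-0.0494,0.03]
    - [0,0,0]
  twist:
    - [0,0,-0.55]
    - [0,0,0]
    - [0,0,0]
    - [0,0,0]
    - [0,0,0]
    - [0,0,0]
  gripper: [100,100,100,100,100,100]

```text
time: 2.95
ee_pos: [0.5889, -0.3396, 0.1444]
tcp_rot: [179.7, -0.3, -169.3]
wrist_force: [0.8, 0.5, -0.8]
opening: 0.0853
grasp_force: 0.0
```

```bash
cat > green.py <<'E'
from h import *
import cv2,pickle,sys
np.set_printoptions(precision=4,suppress=True)
o=bot.get_obs();im=camera('wrist');P=pose('wrist',o)
print(o['time'],o['ee_pos'],o['tcp_rot'])
h=cv2.cvtColor(im,cv2.COLOR_RGB2HSV);m=cv2.inRange(h,(45,110,60),(80,255,255))
for c in sorted(cv2.findContours(m,0,2)[0],key=cv2.contourArea)[-2:]:
    q=cv2.boxPoints(cv2.minAreaRect(c));W=np.array([atz(P,p,float(sys.argv[1])) for p in c[:,0]])[:,:2]
    r=cv2.minAreaRect((W*1e4).astype(np.float32));print(cv2.contourArea(c),'center',np.array(r[0])/1e4,'size',np.array(r[1])/1e4,'ang',r[2])
cv2.imwrite(sys.argv[2],im[:,:,::-1])
E
python3 green.py .052 pics/w2.png
```

```text
2.95 [ 0.5889 -0.3396  0.1444] [ 179.7317   -0.3394 -169.3493]
5004.0 center [ 0.5906 -0.3372] size [0.0646 0.0369] ang 10.835309028625488
```

View pics/w2.png

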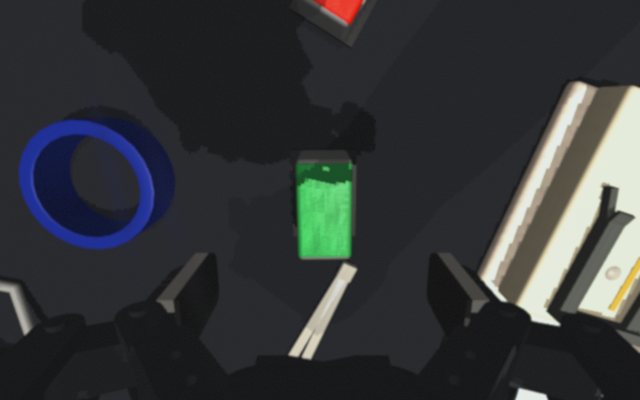

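The wrist view shows the green top at columns 297–351 and rows 155–258, aligned with the jaws. The tweezers' tip at (348,268) is below finger height. Descending to grasp.

send_rows:
  linear:
    - [-0.001,0.0015,0.03]
    - [0,0,0.035]
    - [0,0,0.025]
    - [0,0,0.015]
    - [0,0,0.0055]
    - [0,0,0]
  twist:
    - [0,0,0]
    - [0,0,0]
    - [0,0,0]
    - [0,0,0]
    - [0,0,0]
    - [0,0,0]
  gripper: [100,100,100,100,100,80]
  grip_force: 50

```text
time: 3.75
ee_pos: [0.5908, -0.3359, 0.0408]
tcp_rot: [-180.0, 0.0, -169.2]
wrist_force: [-0.1, -0.1, -0.8]
opening: 0.0696
grasp_force: 0.0
```

send_rows:
  linear:
    - [0,0,0]
    - [0,0,0]
    - [0,0,0]
    - [0,0,0]
  twist:
    - [0,0,0]
    - [0,0,0]
    - [0,0,0]
    - [0,0,0]
  gripper: [20,20,20,20]

```text
time: 4.25
ee_pos: [0.591, -0.3364, 0.041]
tcp_rot: [-179.9, 0.1, -169.2]
wrist_force: [-0.8, 0.8, 5.9]
opening: 0.0352
grasp_force: 51.9
```

send_rows:
  linear:
    - [0,0,-0.02]
    - [0,0,-0.03]
    - [0,0,-0.03]
    - [0.02,0.0422,0]
    - [0.02,0.0422,0]
    - [0.02,0.0422,0]
    - [0.02,0.0422,0]
    - [0.02,0.0422,0]
  twist:
    - [0,0,0]
    - [0,0,0.86]
    - [0,0,0.87]
    - [0,0,0]
    - [0,0,0]
    - [0,0,0]
    - [0,0,0]
    - [0,0,0]
  gripper: [20,20,20,20,20,20,20,20]

```text
time: 5.25
ee_pos: [0.5144, -0.1137, 0.1209]
tcp_rot: [180.0, 0.0, 173.5]
wrist_force: [-0.2, 0.9, -1.2]
opening: 0.035
grasp_force: 51.2
```

send_rows:
  linear:
    - [0,0,0]
    - [0,0,0]
  twist:
    - [0,0,0]
    - [0,0,0]
  gripper: [20,20]

```text
time: 5.5
ee_pos: [0.5153, -0.1151, 0.1208]
tcp_rot: [-180.0, 0.1, 173.5]
wrist_force: [0.3, 0.8, -1.4]
opening: 0.035
grasp_force: 51.1
```

```bash
python3 green.py .116 pics/w3.png
python3 - <<'E'
from h import *
import cv2
s=camera('scene')[:,:,::-1];w=cv2.imread('pics/w3.png')
a=cv2.resize(s[200:280,215:325],(440,320),interpolation=2);b=cv2.resize(w[150:400,190:460],(0,0),fx=1.3,fy=1.3)
r=np.zeros((330,800,3),np.uint8);r[:320,:440]=a;r[:325,440:440+351]=b;cv2.imwrite('pics/c3.png',r)
E
```

```text
5.5 [ 0.5153 -0.1151  0.1208] [-179.9821    0.0692  173.5332]
145.5 center [0.4359 0.0023] size [0.0179 0.0058] ang 9.415956497192383
14190.5 center [ 0.5243 -0.1158] size [0.0408 0.0742] ang 83.46631622314453
```

View pics/c3.png

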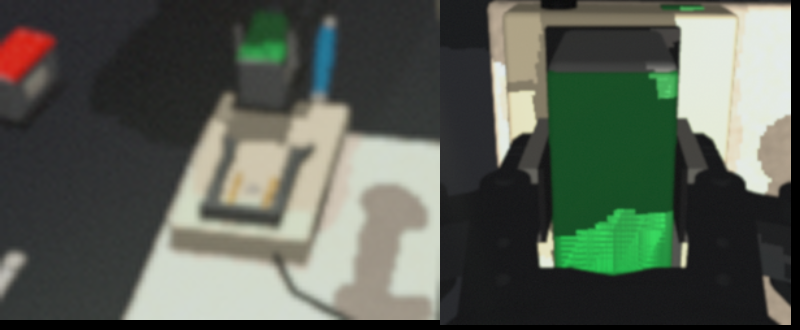

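Battery is held over the landing, in line with the shoe (mouth ahead of it). Lowering.

send_rows:
  linear:
    - [0,0,0.015]
    - [0,0,0.013]
    - [0,0,0.006]
    - [0,0,0.002]
    - [0,0,0]
    - [0,0,0]
  twist:
    - [0,0,0]
    - [0,0,0]
    - [0,0,0]
    - [0,0,0]
    - [0,0,0]
    - [0,0,0]
  gripper: [20,20,20,20,20,20]

```text
time: 6.35
ee_pos: [0.5152, -0.115, 0.0842]
tcp_rot: [-180.0, 0.0, 173.5]
wrist_force: [0.2, -0.3, -0.9]
opening: 0.0348
grasp_force: 51.2
```

send_rows:
  linear:
    - [0,0,0.0008]
    - [0,0,0.0007]
    - [0,0,0]
    - [0,0,0]
  twist:
    - [0,0,0]
    - [0,0,0]
    - [0,0,0]
    - [0,0,0]
  gripper: [20,20,20,20]

```text
time: 6.85
ee_pos: [0.5151, -0.115, 0.0829]
tcp_rot: [-180.0, 0.0, 173.5]
wrist_force: [-3.6, 1.8, 6.4]
opening: 0.0353
grasp_force: 51.9
```

send_rows:
  linear:
    - [-0.008,0,0]
    - [-0.01,0,0]
    - [-0.01,0,0]
    - [-0.01,0,0]
    - [-0.005,0,0]
    - [0,0,0]
  twist:
    - [0,0,0]
    - [0,0,0]
    - [0,0,0]
    - [0,0,0]
    - [0,0,0]
    - [0,0,0]
  gripper: [20,20,20,20,20,20]

```text
time: 7.6
ee_pos: [0.5572, -0.1187, 0.083]
tcp_rot: [179.9, -0.1, 173.5]
wrist_force: [-7.6, 7.6, 11.0]
opening: 0.0356
grasp_force: 52.9
```

send_rows:
  linear:
    - [0,0.0015,-0.0005]
    - [-0.008,0,0]
    - [-0.008,0,0]
    - [0,0,0]
  twist:
    - [0,0,0]
    - [0,0,0]
    - [0,0,0]
    - [0,0,0]
  gripper: [20,20,20,20]

```text
time: 8.1
ee_pos: [0.5751, -0.1205, 0.0829]
tcp_rot: [-180.0, 0.1, 173.5]
wrist_force: [3.2, -0.1, 2.2]
opening: 0.0352
grasp_force: 51.9
```

send_rows:
  linear:
    - [-0.008,0,0]
    - [-0.008,0,0]
    - [-0.006,0,0]
    - [-0.003,0,0]
    - [0,0,0]
  twist:
    - [0,0,0]
    - [0,0,0]
    - [0,0,0]
    - [0,0,0]
    - [0,0,0]
  gripper: [20,20,20,20,20]

```text
time: 8.72
ee_pos: [0.5993, -0.1232, 0.0829]
tcp_rot: [-180.0, 0.1, 173.5]
wrist_force: [0.7, -0.9, 4.3]
opening: 0.035
grasp_force: 52.0
```

Creeping to the stop.

send_rows:
  linear:
    - [-0.002,0,0]
    - [-0.001,0,0]
    - [0,0,0]
  twist:
    - [0,0,0]
    - [0,0,0]
    - [0,0,0]
  gripper: [20,20,20]

```text
time: 9.1
ee_pos: [0.6011, -0.1234, 0.083]
tcp_rot: [-180.0, -0.1, 173.5]
wrist_force: [-4.5, 0.8, 6.8]
opening: 0.0352
grasp_force: 52.4
```

send_rows:
  linear:
    - [-0.002,0,0]
    - [0,0,0]
    - [0,0,0]
  twist:
    - [0,0,0]
    - [0,0,0]
    - [0,0,0]
  gripper: [20,20,20]

```text
time: 9.48
ee_pos: [0.6018, -0.1235, 0.0831]
tcp_rot: [-180.0, -0.2, 173.5]
wrist_force: [-12.1, 1.2, 10.0]
opening: 0.0352
grasp_force: 53.0
```

send_rows:
  linear:
    - [-0.003,0,0]
    - [-0.002,0,0]
    - [0,0,0]
    - [0,0,0]
  twist:
    - [0,0,0]
    - [0,0,0]
    - [0,0,0]
    - [0,0,0]
  gripper: [20,20,20,20]

```text
time: 9.98
ee_pos: [0.6023, -0.1235, 0.0834]
tcp_rot: [180.0, -0.7, 173.5]
wrist_force: [-37.8, 4.2, 27.2]
opening: 0.0352
grasp_force: 55.0
```

send_rows:
  linear:
    - [0.004,0,0]
    - [0.003,0,0]
    - [0,0,0]
    - [0,0,0]
    - [0,0,0]
    - [0,0,0]
  twist:
    - [0,0,0]
    - [0,0,0]
    - [0,0,0]
    - [0,0,0]
    - [0,0,0]
    - [0,0,0]
  gripper: [20,20,20,70,70,70]

```text
time: 10.72
ee_pos: [0.6016, -0.1234, 0.0824]
tcp_rot: [180.0, -0.0, 173.5]
wrist_force: [-0.0, 0.4, -0.8]
opening: 0.0599
grasp_force: 0.0
```

send_rows:
  linear:
    - [0,0,-0.02]
    - [0,0,-0.04]
    - [0,0,-0.05]
    - [0.03,0,-0.05]
    - [0.03,0,0]
    - [0,0,0]
  twist:
    - [0,0,0]
    - [0,0,0]
    - [0,0,0]
    - [0,0,0]
    - [0,0,0]
    - [0,0,0]
  gripper: [70,100,100,100,100,100]

```text
time: 11.48
ee_pos: [0.5412, -0.1165, 0.244]
tcp_rot: [-180.0, 0.1, 173.5]
wrist_force: [-0.5, -0.5, -1.2]
opening: 0.0856
grasp_force: 0.0
```

```bash
python3 green.py .094 pics/w4.png
python3 - <<'E'
from h import *
import cv2,pickle
s=camera('scene')[:,:,::-1];t=camera('top')[:,:,::-1];w=cv2.imread('pics/w4.png');np.save('top1.npy',t)
a=cv2.resize(s[215:275,240:320],(400,300),interpolation=2);b=cv2.resize(w[130:400,220:460],(400,450));c=cv2.resize(t[165:210,335:395],(400,300),interpolation=2)
r=np.zeros((600,800,3),np.uint8);r[:300,:400]=a;r[300:,:400]=c;r[:450,400:]=b;cv2.imwrite('pics/c4.png',r)
E
```

```text
11.475 [ 0.5412 -0.1165  0.244 ] [-179.987     0.1062  173.4914]
2783.0 center [ 0.6006 -0.123 ] size [0.0369 0.0645] ang 82.49594116210938
2873.0 center [0.4393 0.0745] size [0.0631 0.0277] ang 83.44842529296875
```

View pics/c4.png

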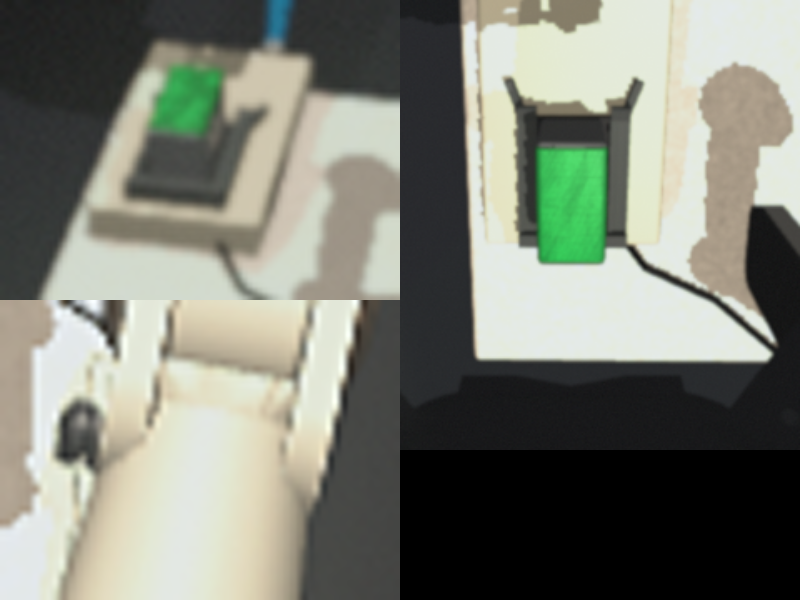

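The battery sits between the rails against the stop; its centre of 0.6006 matches the nose at 0.6013. Next I measure the lens with the wrist tilted, from two positions.

send_rows:
  linear:
    - [0.04,0.02,-0.034]
    - [0.04,0.02,-0.034]
    - [0.04,0.02,-0.034]
    - [0,0,0]
    - [0,0,0]
    - [0,0,0]
    - [0,0,0]
    - [0,0,0]
  twist:
    - [0,0,0]
    - [0,0,0]
    - [0,0,0]
    - [0,-1,0]
    - [0,-1,0]
    - [0,-1,0]
    - [0,-1,0]
    - [0,0,0]
  gripper: [100,100,100,100,100,100,100,100]

```text
time: 12.62
ee_pos: [0.4275, -0.0431, 0.3438]
tcp_rot: [180.0, 40.1, 173.5]
wrist_force: [-0.2, -0.7, 0.7]
opening: 0.0853
grasp_force: 0.0
```

```bash
cat > snap.py <<'E'
from h import *
import pickle,sys
o=bot.get_obs();im=camera('wrist');pickle.dump((o,im),open(sys.argv[1],'wb'));print(o['time'],o['ee_pos'],o['tcp_rot'])
E
python3 snap.py L1.pkl
```

```text
12.625 [ 0.42746827 -0.04310615  0.34376504] [179.99626529  40.09820996 173.50918583]
```

send_rows:
  linear:
    - [0,0.04,0]
    - [0,0.04,0]
    - [0,0.04,0]
    - [0,0,0]
    - [0,0,0]
  twist:
    - [0,0,0]
    - [0,0,0]
    - [0,0,0]
    - [0,0,0]
    - [0,0,0]
  gripper: [100,100,100,100,100]

```text
time: 13.3
ee_pos: [0.4444, 0.0763, 0.3446]
tcp_rot: [-179.9, 39.8, 173.6]
wrist_force: [0.7, -0.2, -1.2]
opening: 0.0853
grasp_force: 0.0
```

```bash
python3 snap.py L2.pkl
python3 - <<'E'
from h import *
import cv2,pickle
r=[]
for f in('L1.pkl','L2.pkl'):
    o,im=pickle.load(open(f,'rb'));P=pose('wrist',o);c=proj(P,np.array([.636,.055,.26]));print(c);x=int(np.clip(c[0]-50,0,540));y=int(np.clip(c[1]-75,0,250));print(x,y)
    b=cv2.resize(im[y:y+150,x:x+100,::-1],None,fx=4,fy=4,interpolation=2)
    for i in range(0,150,10):
        cv2.putText(b,str(y+i),(0,4*i+4),0,.3,(0,0,255))
        if i<100: cv2.putText(b,str(x+i),(4*i,8),0,.3,(0,0,255))
    r.append(b)
cv2.imwrite('pics/lens.png',np.hstack(r))
E
```

```text
13.3 [0.4443858  0.07634213 0.34464644] [-179.85918993   39.7857274   173.63861131]
[443.13019301 269.61358093]
393 194
[322.82483438 268.81334254]
272 193
```

View pics/lens.png

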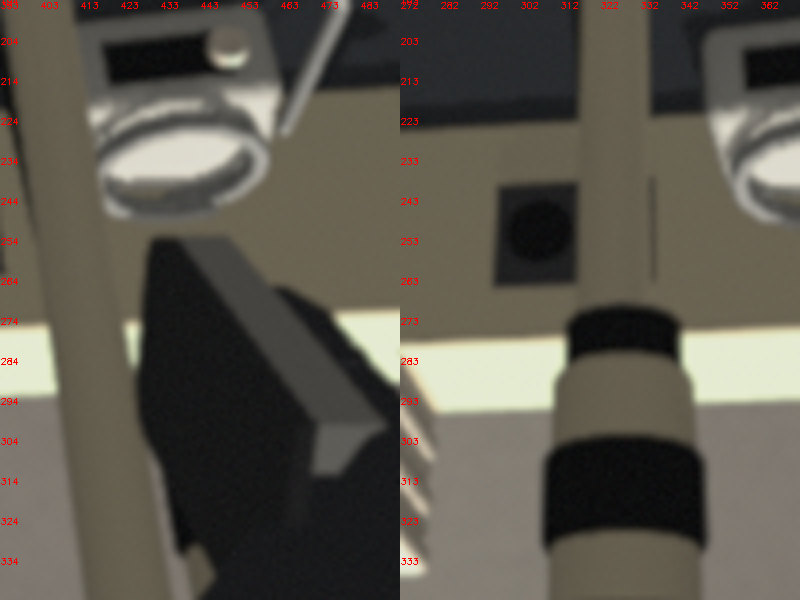

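The second view shows the lens's lower end, image inverted, centred at about (328,272); a finger hid it in the first view. One more view from further left.

send_rows:
  linear:
    - [0,0.035,0]
    - [0,0.035,0]
    - [0,0,0]
    - [0,0,0]
  twist:
    - [0,0,0]
    - [0,0,0]
    - [0,0,0]
    - [0,0,0]
  gripper: [100,100,100,100]

```text
time: 13.85
ee_pos: [0.4514, 0.1444, 0.3449]
tcp_rot: [-180.0, 40.0, 173.5]
wrist_force: [0.3, 0.9, 0.3]
opening: 0.0857
grasp_force: 0.0
```

```bash
python3 snap.py L3.pkl
python3 - <<'E'
from h import *
import cv2,pickle
o,im=pickle.load(open('L3.pkl','rb'))
x,y=210,230;k=6
b=cv2.resize(im[y:y+90,x:x+130,::-1],None,fx=k,fy=k,interpolation=2)
for i in range(0,130,10):
    cv2.putText(b,str(x+i),(k*i,8),0,.3,(0,0,255))
    if i<90: cv2.putText(b,str(y+i),(0,k*i+4),0,.3,(0,0,255))
cv2.imwrite('pics/lens2.png',b)
E
```

```text
13.85 [0.45139638 0.14439773 0.34488085] [-179.95449033   39.96295869  173.45258482]
```

View pics/lens2.png

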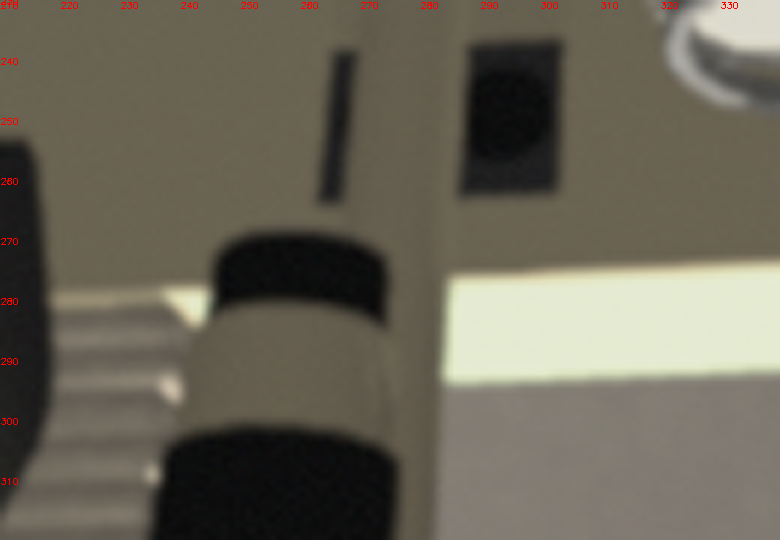

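Run:
```python
from h import *
import pickle
np.set_printoptions(precision=4,suppress=True)
Ps=[]
for f in('L2.pkl','L3.pkl'): Ps.append(pose('wrist',pickle.load(open(f,'rb'))[0]))
a,b=(328.2,273.7),(260.2,273.7)
X=tri([(Ps[0],a),(Ps[1],b)]);print(X,proj(Ps[0],X),proj(Ps[1],X),atz(Ps[0],a,.26),atz(Ps[1],b,.26))
y=np.radians(-6.5);print('unit mid from lens', )
# circle model fit: apex row & side columns
th=np.linspace(0,2*np.pi,60)
def m(p,P):
    C=np.stack([p[0]+.015*np.cos(th),p[1]+.015*np.sin(th),np.full(60,p[2])],1);u=proj(P,C);return [u[:,0].min(),u[:,0].max(),u[:,1].min()]
f=lambda p:np.r_[np.array(m(p,Ps[0]))-[314.5,342,269.2],np.array(m(p,Ps[1]))-[245.8,274.5,268.7]]
r=least_squares(f,[.64,.05,.26]);print(r.x,r.fun)
r=least_squares(lambda q:f([q[0],q[1],.26]),[.64,.05]);print(r.x,r.fun)
# stand-based check from board corners in w1 & top0
t=pose('top')
print([atz(t,q,.012)[:2].round(4).tolist() for q in [(379,152),(374,217),(301,148),(296,211)]])
o,im=pickle.load(open('w1.pkl','rb'));P=pose('wrist',o);print('near left corner',atz(P,(609,207),.012))
```

```text
[0.6407 0.0599 0.2637] [328.2046 273.9662] [260.2053 273.4345] [0.649  0.0591 0.26  ] [0.6502 0.057  0.26  ]
unit mid from lens
[0.6449 0.0591 0.2632] [-1.4981  0.7377 -0.0005 -0.2323  0.9994 -0.0014]
[0.6516 0.0577] [-1.8887 -0.2629 -0.3091  0.7734  1.3861 -0.3211]
[[0.7568, -0.2133], [0.4716, -0.1829], [0.7799, 0.1256], [0.5021, 0.1483]]
near left corner [0.5183 0.1573 0.012 ]
```

send_rows:
  linear:
    - [-0.011,0.052,0.009]
    - [-0.011,0.052,0.009]
    - [0,0,0]
    - [0,0,0]
    - [0,0,0]
    - [0,0,0]
    - [0,0,0]
    - [0,0,0]
  twist:
    - [0,0,0]
    - [0,0,0]
    - [0.56,0,0.667]
    - [0.56,0,0.667]
    - [0.56,0,0.667]
    - [0.56,0,0.667]
    - [0.56,0,0.667]
    - [0,0,0]
  gripper: [100,100,100,100,100,100,100,100]

```text
time: 14.9
ee_pos: [0.4924, 0.2453, 0.3434]
tcp_rot: [-179.7, 40.0, 130.1]
wrist_force: [-0.3, -0.7, -0.1]
opening: 0.085
grasp_force: 0.0
```

```bash
python3 snap.py L4.pkl
python3 - <<'E'
from h import *
import cv2,pickle
o,im=pickle.load(open('L4.pkl','rb'));c=proj(pose('wrist',o),np.array([.648,.058,.26]));print(c)
x,y=int(c[0]-65),int(c[1]-45);k=6
b=cv2.resize(im[y:y+90,x:x+130,::-1],None,fx=k,fy=k,interpolation=2)
for i in range(0,130,10):
    cv2.putText(b,str(x+i),(k*i,8),0,.3,(0,0,255))
    if i<90: cv2.putText(b,str(y+i),(0,k*i+4),0,.3,(0,0,255))
cv2.imwrite('pics/lens3.png',b)
E
```

```text
14.9 [0.49240957 0.24528538 0.34343261] [-179.68653017   39.98964488  130.10676943]
[322.39352713 287.5219295 ]
```

View pics/lens3.png

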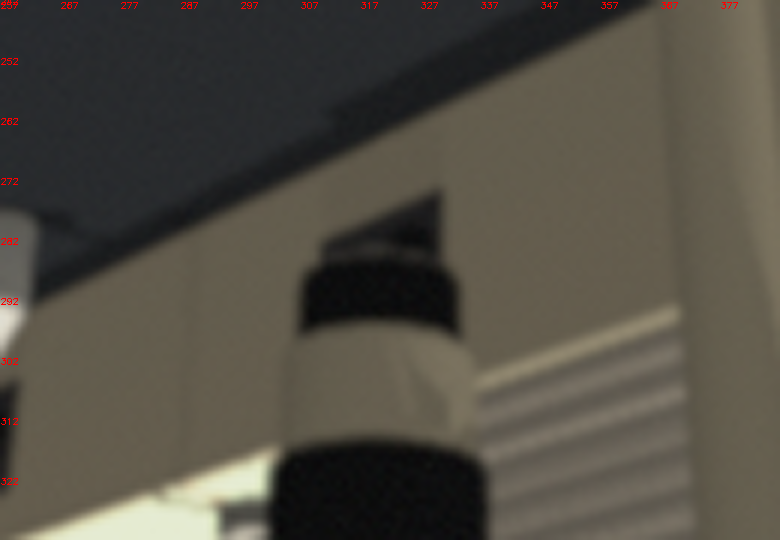

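The lens rim spans columns 307–333, with its apex at row 285. I've now used up (and by one overrun) the picture allowance, so from here I rely on numbers only.

Run:
```python
from h import *
import pickle
np.set_printoptions(precision=4,suppress=True)
Ps=[pose('wrist',pickle.load(open(f,'rb'))[0]) for f in('L2.pkl','L3.pkl','L4.pkl')]
M=np.array([[314.5,342,269.2],[245.8,274.5,268.7],[307.3,333.2,285]])
th=np.linspace(0,2*np.pi,60)
def m(p,P):
    C=np.stack([p[0]+.015*np.cos(th),p[1]+.015*np.sin(th),np.full(60,p[2])],1);u=proj(P,C);return [u[:,0].min(),u[:,0].max(),u[:,1].min()]
f=lambda p:np.ravel([np.array(m(p,P))-q for P,q in zip(Ps,M)])
r=least_squares(f,[.64,.05,.26]);print(r.x,r.fun)
r=least_squares(lambda q:f([q[0],q[1],.26]),[.64,.05]);print(r.x,r.fun)
cols=lambda p:np.array([(m(p,P)[0]+m(p,P)[1])/2-q[:2].mean() for P,q in zip(Ps,M)])
r=least_squares(lambda q:cols([q[0],q[1],.26]),[.64,.05]);print(r.x,r.fun)
```

```text
[0.6444 0.0587 0.2634] [-1.5092  0.7687  0.1713 -0.3288  0.9395  0.1082 -0.6642  0.7036 -0.3489]
[0.6478 0.0573] [-2.4013 -0.5292 -1.6271 -0.2992  0.5636 -1.6897  1.0666  2.1122 -2.2876]
[0.6441 0.0587] [-0.4573  0.5475 -0.1356]
```

send_rows:
  linear:
    - [0,0,0]
    - [0,0,0]
    - [0,0,0]
    - [0,0,0]
    - [0,0,0]
    - [0,0,0]
    - [0,0,0]
    - [0,0,0]
  twist:
    - [0,1,0]
    - [0,1,0]
    - [0,1,0]
    - [0,1,0]
    - [0,0,-1.02]
    - [0,0,-1.02]
    - [0,0,-1.02]
    - [0,0,-1.02]
  gripper: [100,100,100,100,100,100,100,100]

```text
time: 15.95
ee_pos: [0.4909, 0.2446, 0.3469]
tcp_rot: [179.8, 0.3, 171.3]
wrist_force: [-0.1, -0.4, -0.2]
opening: 0.0856
grasp_force: 0.0
```

send_rows:
  linear:
    - [0,0,0]
    - [0,0,0]
    - [0,0,0]
    - [0,0,0]
    - [0.0016,0.043,0.045]
    - [0.0016,0.043,0.045]
    - [0.0016,0.043,0.045]
    - [0,0,0]
  twist:
    - [0,0,-1.02]
    - [0,0,-1.02]
    - [0,0,-1.02]
    - [0,0,-1.02]
    - [0,0,0]
    - [0,0,0]
    - [0,0,0]
    - [0,0,0]
  gripper: [100,100,100,100,100,100,100,100]

```text
time: 16.95
ee_pos: [0.417, 0.353, 0.2077]
tcp_rot: [180.0, -0.1, -148.0]
wrist_force: [-0.1, -1.0, 0.5]
opening: 0.0858
grasp_force: 0.0
```

```bash
cat > tray.py <<'E'
from h import *
import cv2
np.set_printoptions(precision=4,suppress=True)
zt=0
import sys
if len(sys.argv)>1: zt=float(sys.argv[1])
o=bot.get_obs();im=camera('wrist');P=pose('wrist',o)
cv2.imwrite('pics/t%d.png'%(o['time']*100),im[:,:,::-1])
print(o['time'],o['ee_pos'],o['tcp_rot'],o['opening'])
h=cv2.cvtColor(im,cv2.COLOR_RGB2HSV)
def big(m):
    c=max(cv2.findContours(m,0,2)[0],key=cv2.contourArea);return c[:,0].astype(float)
for n,lo,hi,z in(('orange',(5,120,60),(22,255,255),.038),('blue',(100,110,50),(125,255,255),.007)):
    try: c=big(cv2.inRange(h,lo,hi))
    except ValueError: print(n,'none');continue
    W=np.array([atz(P,p,z+zt)[:2] for p in c]);r=cv2.minAreaRect((W*1e4).astype(np.float32));print(n,c.min(0),c.max(0),np.array(r[0])/1e4,np.array(r[1])/1e4,r[2])
    if n=='blue':
        x0,y0=c.min(0).astype(int);x1,y1=c.max(0).astype(int);sub=cv2.cvtColor(im,cv2.COLOR_RGB2GRAY)[y0:y1,x0:x1]
        k=cv2.HoughCircles(cv2.medianBlur(sub,3),cv2.HOUGH_GRADIENT,1,20,param1=100,param2=12,minRadius=8,maxRadius=30)
        if k is not None:
            for q in k[0][:4]: p=q[:2]+[x0,y0];print('circle px',p,q[2],'ballz',atz(P,p,.015+zt)[:2],'r m at ballz',q[2]/P[0]['fx']*((P[2][2]-.015-zt)))
E
python3 tray.py
```

```text
16.95 [0.417  0.353  0.2077] [ 179.9909   -0.061  -148.0457] 0.08580885659343766
orange [307. 142.] [327. 222.] [0.4207 0.3508] [0.0717 0.0173] 32.09991455078125
blue [283. 274.] [354. 346.] [0.546  0.4294] [0.0879 0.0746] 31.851577758789062
circle px [318.5 312.5] 16.5 ballz [0.5428 0.4275] r m at ballz 0.015134248641834208
```

send_rows:
  linear:
    - [-0.001,-0.002,0.03]
    - [-0.001,-0.002,0.04]
    - [0,0,0.04]
    - [0,0,0.035]
    - [0,0,0.025]
    - [0,0,0.012]
    - [0,0,0.005]
    - [0,0,0]
  twist:
    - [0,0,0]
    - [0,0,0]
    - [0,0,0]
    - [0,0,0]
    - [0,0,0]
    - [0,0,0]
    - [0,0,0]
    - [0,0,0]
  gripper: [100,100,100,100,100,100,100,100]

```text
time: 18.0
ee_pos: [0.4239, 0.3506, 0.0243]
tcp_rot: [180.0, 0.1, -148.4]
wrist_force: [-0.4, -0.1, 0.3]
opening: 0.0854
grasp_force: 0.0
```

send_rows:
  linear:
    - [0,0,0]
    - [0,0,0]
    - [0,0,0]
    - [0,0,0]
    - [0,0,0]
    - [0,0,0]
    - [0,0,0]
  twist:
    - [0,0,0]
    - [0,0,0]
    - [0,0,0]
    - [0,0,0]
    - [0,0,0]
    - [0,0,0]
    - [0,0,0]
  gripper: [60,40,28,20,8,8,8]
  grip_force: 55

```text
time: 18.88
ee_pos: [0.4233, 0.3507, 0.0234]
tcp_rot: [180.0, 0.0, -148.4]
wrist_force: [-0.4, 1.2, 4.3]
opening: 0.0151
grasp_force: 54.4
```

send_rows:
  linear:
    - [0,0,-0.002]
    - [0,0,-0.004]
    - [0,0,-0.006]
    - [0,0,-0.006]
    - [0,0,-0.004]
    - [0,0,-0.002]
    - [0,0,0]
  twist:
    - [0,0,0]
    - [0,0,0]
    - [0,0,0]
    - [0,0,0]
    - [0,0,0]
    - [0,0,0]
    - [0,0,0]
  gripper: [8,8,8,8,8,8,8]

```text
time: 19.75
ee_pos: [0.4232, 0.3505, 0.0472]
tcp_rot: [-180.0, -0.0, -148.4]
wrist_force: [0.3, -0.1, -1.9]
opening: 0.0152
grasp_force: 53.7
```

```bash
python3 tray.py .024; python3 -c "
from h import *
o=bot.get_obs();print(o['torque'],o['wrist_force'])
T=R.from_euler('xyz',o['tcp_rot'],degrees=True).as_matrix();print(T)"
```

```text
19.75 [0.4232 0.3505 0.0472] [-179.9954   -0.004  -148.4445] 0.01517520553727604
orange [299. 181.] [345. 328.] [0.4115 0.3438] [0.0569 0.0162] 31.729333877563477
blue none
[-0.091399    0.09352649  0.01444072] [ 0.45311311 -0.17279449 -1.05022199]
[[-8.52157339e-01 -5.23285607e-01 -2.08898587e-04]
 [-5.23285552e-01  8.52157356e-01 -2.66726534e-04]
 [ 3.17588624e-04 -1.17979361e-04 -9.99999943e-01]]
```

send_rows:
  linear:
    - [0,0,-0.005]
    - [0,0,-0.01]
    - [0,0,-0.015]
    - [0,0,-0.02]
    - [0,0,-0.02]
    - [0,0,-0.02]
    - [0,0,-0.016]
    - [0,0,-0.01]
  twist:
    - [0,0,0]
    - [0,0,0]
    - [0,0,0.2]
    - [0,0,0.4]
    - [0,0,0.6]
    - [0,0,0.7]
    - [0,0,0.6]
    - [0,0,0.4]
  gripper: [8,8,8,8,8,8,8,8]

```text
time: 20.8
ee_pos: [0.4236, 0.3508, 0.1654]
tcp_rot: [179.9, 0.1, -177.7]
wrist_force: [-0.7, -0.4, -1.8]
opening: 0.0152
grasp_force: 53.7
```

send_rows:
  linear:
    - [0,-0.006,-0.004]
    - [0,-0.012,0]
    - [0,-0.018,0]
    - [0,-0.024,0]
    - [-0.004,-0.03,0]
    - [-0.008,-0.03,0]
    - [-0.012,-0.03,0]
    - [-0.012,-0.03,0]
  twist:
    - [0,0,0.25]
    - [0,0,0]
    - [0,0,0]
    - [0,0,0]
    - [0,0,0]
    - [0,0,0]
    - [0,0,0]
    - [0,0,0]
  gripper: [8,8,8,8,8,8,8,8]

```text
time: 21.8
ee_pos: [0.4594, 0.1684, 0.1669]
tcp_rot: [-180.0, -0.0, -179.9]
wrist_force: [1.1, -0.1, -1.5]
opening: 0.0151
grasp_force: 53.6
```

send_rows:
  linear:
    - [-0.012,-0.03,0]
    - [-0.012,-0.026,0]
    - [-0.01,-0.02,0]
    - [-0.006,-0.014,0]
    - [-0.003,-0.008,0]
    - [-0.001,-0.004,0]
    - [0,0,0]
    - [0,0,0]
  twist:
    - [0,0,0]
    - [0,0,0]
    - [0,0,0]
    - [0,0,0]
    - [0,0,0]
    - [0,0,0]
    - [0,0,0]
    - [0,0,0]
  gripper: [8,8,8,8,8,8,8,8]

```text
time: 22.8
ee_pos: [0.5036, 0.069, 0.1672]
tcp_rot: [-180.0, -0.0, -179.9]
wrist_force: [-0.4, -0.1, -2.0]
opening: 0.0156
grasp_force: 53.7
```

send_rows:
  linear:
    - [0,-0.003,0]
    - [0.0005,-0.005,-0.0006]
    - [0.0005,-0.0025,-0.0006]
    - [0,0,0]
    - [0,0,0]
    - [0,0,0]
  twist:
    - [0,0,0]
    - [0,0,0]
    - [0,0,0]
    - [0,0,0]
    - [0,0,0]
    - [0,0,0]
  gripper: [8,8,8,8,8,8]

```text
time: 23.55
ee_pos: [0.5028, 0.0581, 0.1684]
tcp_rot: [-180.0, -0.0, -179.9]
wrist_force: [-0.7, -0.8, -1.5]
opening: 0.0152
grasp_force: 53.6
```

Run:
```python
from h import *
import cv2
np.set_printoptions(precision=4,suppress=True)
o=bot.get_obs();print(o['time'],o['ee_pos'],o['tcp_rot'],o['torque'])
s=camera('scene');t=camera('top');w=camera('wrist')
for n,i in(('s',s),('t',t),('w',w)): cv2.imwrite(f'pics/f{n}.png',i[:,:,::-1]); np.save(f'f{n}.npy',i)
def blobs(im,n,ref):
    h=cv2.cvtColor(im,cv2.COLOR_RGB2HSV);m=cv2.inRange(h,(98,110,60),(118,255,255))
    k,l,st,c=cv2.connectedComponentsWithStats(m)
    for i in range(1,k):
        if st[i,4]>25: print(n,st[i],c[i])
S,T=pose('scene'),pose('top')
blobs(s,'scene',0);blobs(t,'top',0);blobs(w,'wrist',0)
blobs(np.load('scene0.npy'),'scene0',0);blobs(np.load('top0.npy'),'top0',0)
p=o['ee_pos'];c=np.array([[p[0]+.143+a,p[1]+b,.152] for a in(-.042,.042) for b in(-.036,.036)])
print('pred pan scene',proj(S,c),'top',proj(T,c))
print('ball pred scene',proj(S,np.array([p[0]+.143,p[1],.16])))
```

```text
23.55 [0.5028 0.0581 0.1684] [-179.9913   -0.0055 -179.9435] [-0.0096  0.1162 -0.0016]
scene [121 115  33  26 683] [137.5461 127.858 ]
scene [156 115   9  18  89] [160.5056 122.4719]
scene [293 207   6  16  75] [295.4133 214.2133]
scene [324 223   3  18  44] [324.9545 231.75  ]
scene [338 222  11  20 148] [343.7635 232.5338]
scene [145 237  32  28 655] [160.9038 249.9084]
top [438 173  22  22 179] [448.743  183.8827]
top [350 226   4  25  58] [351.6724 239.2069]
wrist [ 116    0   37  109 2301] [135.7618  48.9448]
scene0 [121 115  33  27 682] [137.5103 127.8974]
scene0 [156 115   9  18  89] [160.5393 122.4382]
scene0 [293 207   6  16  84] [295.4524 214.2381]
scene0 [145 237  31  28 651] [160.8802 249.9109]
scene0 [435 239  28  23 267] [448.2659 251.3708]
top0 [438 173  22  22 180] [448.65   183.8611]
top0 [220 190  23  25 251] [231.0199 202.004 ]
top0 [350 225   4  26  92] [351.3587 238.6413]
pred pan scene [[323.7051 221.07  ]
 [347.4997 221.7138]
 [323.1624 238.7924]
 [348.4272 239.5014]] top [[325.1399 180.0207]
 [307.263  180.2761]
 [324.8622 159.8003]
 [307.113  160.0579]]
ball pred scene [335.784  227.8513]
```

Run:
```python
import numpy as np,cv2
h=cv2.cvtColor(np.load('fs.npy'),cv2.COLOR_RGB2HSV)
for r in range(218,246): print(r,' '.join('%3d/%3d'%(h[r,c,1],h[r,c,2]) for c in range(320,354,2)))
```

```text
218  25/ 41  22/ 47  16/ 48  14/ 54  44/ 70  48/ 59  48/116  45/129  43/131  25/153  14/ 92  22/ 46 124/ 84 171/143 179/157 176/158 179/158
219  12/ 42  11/ 48  20/ 50  19/ 55  39/ 65  45/ 63  47/119  49/129  42/134  23/157  18/100  15/ 50 138/107 175/146 176/158 177/157 179/158
220  17/ 44  16/ 49  20/ 50  14/ 54  31/ 65  45/ 63  48/121  49/130  42/134  21/159  19/105  20/ 51 153/115 175/150 178/158 176/158 175/159
221  22/ 46  21/ 49  36/ 56  18/ 58  34/ 67  46/ 67  46/121  47/129  42/133  18/160  14/108  46/ 56 149/108 173/149 177/156 179/158 178/158
222  18/ 43  16/ 48  84/ 67  48/ 69  36/ 70  38/ 67  46/122  47/130  39/132   7/151  21/108 114/ 83 138/ 96 166/138 172/154 176/158 176/158
223  25/ 41  23/ 45 101/ 76  78/ 82  36/ 70  49/ 67  48/122  47/131  37/130  36/150  89/123 151/118 150/122 149/123 168/146 181/158 178/158
224  18/ 42  29/ 44 117/ 85  99/ 93  28/ 72  49/ 68  48/122  47/131  27/130  59/168 114/146 155/143 156/144 154/141 160/137 172/156 175/159
225  23/ 45  12/ 41 120/ 85 100/ 97  26/ 69  40/ 71  48/123  45/130  15/123 101/162 136/156 158/155 156/155 158/152 153/
[... 2119 characters left out ...]

241  32/207  34/164  33/100  19/ 93  36/ 70  47/104  46/127  49/131  10/101  68/ 94 101/ 88 116/ 90 128/ 96 125/ 98  66/ 89  40/134  27/202
242  32/207  35/166  17/107  25/102  37/ 69  49/104  46/128  46/132  33/122  27/125  13/ 97   6/ 85   6/ 82  20/ 75  29/ 71  37/117  26/205
243  32/207  37/167  38/121  40/109  39/ 66  48/106  46/128  45/131  38/156  34/178  37/160  36/154  38/149  37/130  35/115  36/133  26/207
244  32/207  35/166  37/123  41/111  39/ 65  46/105  48/128  46/132  36/175  33/203  33/199  33/198  34/196  35/183  37/173  36/172  26/207
245  33/208  37/166  37/123  41/112  39/ 66  46/106  46/128  45/131  36/183  33/207  33/208  33/208  33/208  33/204  33/202  33/201  29/208
```

send_rows:
  linear:
    - [0,0,0]
  twist:
    - [0,0,0]
  gripper: [8]

```text
time: 23.82
ee_pos: [0.5028, 0.0581, 0.1684]
tcp_rot: [-180.0, -0.0, -179.9]
wrist_force: [0.0, -0.2, -1.8]
opening: 0.0152
grasp_force: 53.6
```

Run:
```python
from h import *
T=[];F=[]
for i in range(15):
    camera('wrist');o=bot.get_obs();T.append(o['torque']);F.append(o['wrist_force'])
print(np.mean(T,0),np.mean(F,0),np.std(T,0),o['ee_pos'],o['tcp_rot'],o['qd'],o['time'])
```

```text
[-0.00738456  0.14243278  0.00409474] [-0.17499307  0.00882148 -1.97215664] [0.02212891 0.03325973 0.02961549] [0.50281201 0.05809365 0.1683841 ] [-1.79990627e+02 -3.30430787e-03 -1.79946358e+02] [-0.07088914  0.02753216 -0.01288554 -0.10913173 -0.01706404 -0.04799316] 24.575
```

The scene camera's view of the ball is blocked by the column. I'll shift the tray 30 mm sideways to check by numbers that the ball is in its pocket.

send_rows:
  linear:
    - [0,0.003,0]
    - [0,0.006,0]
    - [0,0.008,0]
    - [0,0.007,0]
    - [0,0.004,0]
    - [0,0.002,0]
    - [0,0,0]
    - [0,0,0]
  twist:
    - [0,0,0]
    - [0,0,0]
    - [0,0,0]
    - [0,0,0]
    - [0,0,0]
    - [0,0,0]
    - [0,0,0]
    - [0,0,0]
  gripper: [8,8,8,8,8,8,8,8]

```text
time: 25.58
ee_pos: [0.5028, 0.088, 0.1684]
tcp_rot: [-180.0, -0.0, -180.0]
wrist_force: [-0.1, -0.2, -1.7]
opening: 0.0155
grasp_force: 53.6
```

Run:
```python
from h import *
import cv2
o=bot.get_obs();p=o['ee_pos'];print(p,o['time']);s=camera('scene');np.save('fs2.npy',s)
S=pose('scene');print('ball',proj(S,np.array([p[0]+.143,p[1],.16])),'pan',proj(S,np.array([[p[0]+.143-.042,p[1]-.036,.152],[p[0]+.143+.042,p[1]+.036,.152]])))
h=cv2.cvtColor(s,cv2.COLOR_RGB2HSV)
for r in range(218,246): print(r,' '.join('%3d/%3d'%(h[r,c,1],h[r,c,2]) for c in range(332,362,1)))
```

```text
[0.50275338 0.08796673 0.16835951] 25.575
ball [345.98083919 228.1184873 ] pan [[333.55457699 221.32478293]
 [358.91364004 239.78243922]]
218  48/117  47/126  45/129  47/130  50/123  46/ 95  21/ 61   5/ 47  16/ 64  19/110  21/149  20/164  21/168  21/169  21/170  21/169  23/163  59/156 132/155 175/156 179/157 174/158 179/157 175/157 182/157 182/158 179/158 184/157 179/157 179/155
219  47/119  50/127  47/129  49/130  48/122  42/ 91  17/ 59   5/ 52  16/ 65  16/110  19/149  20/164  20/167  20/169  21/169  20/169  23/163  54/156 122/155 172/156 176/158 179/158 179/158 178/158 179/158 179/157 179/157 180/157 179/157 181/152
220  48/122  47/126  47/130  47/130  48/123  44/ 92  26/ 59   5/ 48   8/ 65  19/109  21/149  19/165  20/169  21/169  20/169  20/169  20/164  49/157 110/155 165/156 179/157 181/158 179/157 176/158 180/157 182/157 177/157 178/158 182/157 181/151
221  48/121  46/127  47/129  45/129  46/121  33/ 92   9/ 60  38/ 53  12/ 66  10/107  17/151  18/168  18/170  18/172  18/172  16/171  18/166  42/159 102/148 161/152 176/155 176/155 176/155 178/155 177/156 173/156 179/157 179/158 17
[... 5169 characters left out ...]
/128  38/115  35/125  35/160  35/167  35/159  38/156  35/153  39/152  38/149  37/139  35/130  34/126  31/115  31/107  30/129  32/178  31/197  31/200  31/199  32/197  30/190  28/184  27/187  28/199  29/208  29/209
244  47/129  47/130  48/132  48/128  45/125  39/144  36/185  32/198  33/198  33/199  33/198  33/198  35/196  35/188  35/182  35/180  37/173  37/167  36/172  33/195  31/207  32/209  32/209  31/208  30/206  31/206  28/206  29/208  29/210  28/209
245  47/129  48/133  47/131  47/129  42/127  38/149  34/189  33/204  33/207  33/208  33/208  33/208  31/207  32/205  32/205  33/204  33/202  33/201  33/201  32/205  32/207  32/209  33/209  32/209  32/210  30/210  29/210  28/210  29/210  27/209
```

The ball is in its pocket: bright spot at about (344.7,228), with the ring centred at (346,231). It rests 3–4 mm to the −y side of the pocket. Moving back with that offset allowed for.

send_rows:
  linear:
    - [0,-0.002,0]
    - [0,-0.004,0]
    - [0,-0.006,0]
    - [0,-0.006,0]
    - [0,-0.005,0]
    - [0,-0.003,0]
    - [0,-0.001,0]
    - [0,0,0]
  twist:
    - [0,0,0]
    - [0,0,0]
    - [0,0,0]
    - [0,0,0]
    - [0,0,0]
    - [0,0,0]
    - [0,0,0]
    - [0,0,0]
  gripper: [8,8,8,8,8,8,8,8]

```text
time: 26.62
ee_pos: [0.5028, 0.0611, 0.1684]
tcp_rot: [-180.0, -0.0, -179.9]
wrist_force: [0.6, 0.6, -1.8]
opening: 0.0151
grasp_force: 53.6
```

send_rows:
  linear:
    - [0,0,0]
    - [0,0,0]
    - [0,0,0]
    - [0,0,0]
    - [0,0,0]
    - [0,0,0]
    - [0,0,0]
    - [0,0,0]
  twist:
    - [0,0,0]
    - [0,0,0]
    - [0,0,0]
    - [0,0,0]
    - [0,0,0]
    - [0,0,0]
    - [0,0,0]
    - [0,0,0]
  gripper: [8,8,8,8,8,8,8,8]

```text
time: 27.62
ee_pos: [0.5028, 0.0611, 0.1684]
tcp_rot: [-180.0, -0.0, -179.9]
wrist_force: [-0.6, 0.6, -2.1]
opening: 0.0151
grasp_force: 53.6
```

Run:
```python
from h import *
import cv2
o=bot.get_obs();p=o['ee_pos'];print(p,o['tcp_rot'],o['time']);s=camera('scene')
S=pose('scene');print('pocket',proj(S,np.array([p[0]+.143,p[1],.16])))
h=cv2.cvtColor(s,cv2.COLOR_RGB2HSV)
for r in range(222,238): print(r,' '.join('%3d/%3d'%(h[r,c,1],h[r,c,2]) for c in range(333,346,1)))
m=cv2.inRange(h,(45,110,60),(80,255,255));k,l,st,c=cv2.connectedComponentsWithStats(m);print([(st[i],c[i]) for i in range(1,k) if st[i,4]>25],'battery home pred',proj(S,np.array([.6006,-.1235,.094])))
```

```text
[0.50280093 0.06110096 0.16837284] [-1.79988726e+02 -2.28786940e-03 -1.79943326e+02] 27.625
pocket [336.79589118 227.87663747]
222  48/127  47/131  49/129  41/132  21/144  10/157   5/159   2/141  21/108  87/ 88 126/ 85 134/ 93 158/116
223  46/127  47/130  47/130  38/128   4/132  29/152  44/161  61/146  94/127 135/121 154/121 154/121 150/122
224  48/128  49/130  47/129  27/130  16/143  50/170  68/180  89/170 122/152 150/143 159/143 158/144 159/143
225  44/127  45/129  47/129  20/127  42/145  83/163 105/172 122/169 142/160 156/155 162/154 161/155 160/155
226  50/128  47/130  47/130  29/133  14/147  60/157 107/160 131/161 146/159 156/157 158/158 159/157 158/157
227  49/130  47/130  45/130  36/143  20/166   6/159  44/157  73/157 107/158 138/157 152/158 158/157 159/156
228  47/129  49/131  47/131  39/144  26/170  18/169   3/151  23/152  51/156  89/158 132/157 153/158 159/157
229  47/129  47/131  43/129  40/142  28/162  19/160  11/140  26/138  21/148  39/158  88/159 140/158 159/157
230  45/129  47/131  46/132  38/136  26/148   2/141  58/140  86/139  36/142  15/152  59/156 124/156 155/156
2
[... 273 characters left out ...]
0  58/140  24/137  20/137  73/143 134/150 155/156
234  49/129  48/132  43/129  15/118  32/128  45/137  43/138  22/138  19/133  51/130 114/136 150/146 156/154
235  47/131  45/131  42/128  21/119  12/127  25/133  36/134  56/131  78/128 114/132 144/136 154/142 157/151
236  49/130  45/130  38/127   9/113  62/123  87/132 106/135 126/134 137/134 144/136 151/137 152/144 154/152
237  47/131  49/131  35/125  28/117 104/128 143/134 148/138 151/137 153/137 149/137 152/139 156/147 155/153
[(array([344, 208,  22,  22, 371], dtype=int32), array([354.82210243, 218.13477089])), (array([271, 229,  13,  13, 133], dtype=int32), array([277.16541353, 234.73684211]))] battery home pred [276.78950916 234.03866654]
```

```bash
python3 -c "
from workcell import ticket
print(ticket.job_done())"
```

```text
the job is handed in; nothing more can be done
None
```

I handed the job in at about 28 s: the battery is against the shoe's end stop and released, and the tray is held level and still with the ball in its pocket under the lens, about 100 mm below it and centred within my few-millimetre measuring error. I opened 11 pictures, one over the limit of 10.

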